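# Put the upper tray on the desk stand and latch it

### The job

Put the grey upper tray onto the dark desk stand: swing the stand's latch fully open first so that it can pass through the tray's slot, then set the tray on by lowering it (do not drop it) until all four corner holes are over their posts and it sits flat and fully home. Then swing the latch a full quarter turn to its stop so that it lies across the slot and locks the tray, and leave the mouse, mug and bottle where they are.

Things in the scene. Friction and masses are not known exactly. Their poses are not given: they have to be found in the camera images.
- stand: Dark steel stand fixed to the desk, 200 mm (x) by 270 mm (y), lower rim 25 mm high. May be at the robot's left or right; yaw varies. Origin: centre of its underside, z up. Posts at (x, y) = (80, 92), (80, -92), (-80, 118), (-80, -118) mm: a 24 mm sleeve to a shoulder 80 mm above the desk, then a 10 mm pin rising 35 mm more (top at 115 mm, last 12 mm tapered to 3 mm).
- stand_seat (a point): Where the tray's origin comes to rest: over the stand's centre, 80 mm above the desk, level with the four shoulders that carry the tray. Axes as the stand's. The +x pair of posts stands closer together, so the tray fits one way round only, its axes along the stand's.
- tray: Loose grey upper tray, 0.3 to 0.65 kg, flat on the desk beside the stand, 200 mm (x) by 270 mm (y), floor 6 mm thick, rim top at 20 mm. Origin: centre of its underside, z up. Four 14 mm through holes at (80, 92), (80, -92), (-80, 118), (-80, -118) mm.
- tray_handle (a point): Centre of the tray's fixed carrying handle, 60 mm above the middle of its underside: an aluminium bar along y, 124 mm long, 12 mm wide (x), 14 mm high, on two legs at y = 57 and -57 mm (104 mm clear between them). Axes as the tray's. With the tray home its top is 147 mm above the desk.
- tray_slot (a point): Centre of the tray's latch slot, top of the floor, at (50, 9) mm: 27 mm (x) by 75 mm (y), through. With the tray home the floor top is 86 mm and the rim top 100 mm above the desk.
- latch (a joint): Angle (rad) of the stand's quarter-turn latch, 0 to 1.571, a stop at each end. 0 = open: arm with thumb pin along the stand's +y, in line with the slot. 1.571 = locked: arm along the stand's +x, across the slot. Clockwise from above from open to locked. Stays where left (friction 0.07 N m, 2 N at the pin). Starts between 0.6 and 1.3, where it blocks the tray.
- latch_axis (a point): On the latch's vertical turning axis, at (50, 0) mm of the stand, top of its 22 mm hub, 103 mm above the desk. The latch is a steel bar 12 mm wide on an 18 mm column, 89 to 99 mm above the desk, reaching 40 mm from the axis on the thumb pin's side and 24 mm on the other. Axes as the stand's.
- latch_tab (a point): Top of the latch's upright thumb pin, 10 mm thick, 34 mm from the turning axis, its top 145 mm above the desk; it stands 46 mm above the bar and can be pushed sideways. The point turns with the latch.
- mouse: Bystander: black computer mouse 100 x 60 x 33 mm at the far side of the desk. Origin: centre of its underside.
- mug: Bystander: white mug 80 mm across, 92 mm high, at the far side of the desk. Origin: centre of its underside.
- bottle: Bystander: clear bottle 60 mm across, 130 mm high, at the far side of the desk. Origin: centre of its underside.

How it is judged:
On the way, in this order (a step that is already met when the one before it is completed fails the run):
1. the latch is open (below 0.14 rad) (value of joint latch below 0.14 rad), for 0.2 s.
2. the tray sits home on all four posts with the latch still open (below 0.35 rad) (z of tray in the frame of stand between 0.077 and 0.083 m and x of tray in the frame of stand between -0.005 and 0.005 m and y of tray in the frame of stand between -0.005 and 0.005 m and angle between tray's own z axis and vertical below 0.03 rad and angle between the x axis of tray and the x axis of stand, either way round below 0.05 rad and value of joint latch below 0.35 rad), for 0.2 s.
At the end, for the whole second after the job is handed in: The tray rests level on the four post shoulders (its origin 77 to 83 mm above the stand's, within 5 mm of it in x and y, tilt under 0.03 rad, axes within 0.05 rad), at rest, and the latch is locked (above 1.42 rad) (z of tray in the frame of stand between 0.077 and 0.083 m and x of tray in the frame of stand between -0.005 and 0.005 m and y of tray in the frame of stand between -0.005 and 0.005 m and angle between tray's own z axis and vertical below 0.03 rad and angle between the x axis of tray and the x axis of stand, either way round below 0.05 rad and value of joint latch above 1.42 rad and linear speed of tray below 0.02 m/s and angular speed of tray below 0.1 rad/s); the robot touches nothing.
It fails at once if the tray is dropped onto the stand (faster than 0.5 m/s within 40 mm sideways of its place and less than 150 mm above the desk) (linear speed of tray above 0.5 m/s and horizontal distance between tray and stand below 0.04 m and height (world z) of tray below 0.15 m).
It fails at once if the mouse, mug or bottle is moved by more than 30 mm (distance of any of mouse, mug, bottle from where it was at the start of the episode above 0.03 m).
It also fails if it takes over 72 s, if anything falls off the work surface, if the arm or the gripper's body presses on something with over 40 N, if the wrist force passes 120 N, or if a joint passes its speed limit or range.

### The arm

A 6-joint arm with a two-finger parallel gripper is mounted at the origin on the work surface. World frame = base frame: x ahead of the robot, y to its left, z up, the work surface at z = 0. Lengths are in m, angles in rad, forces in N, time in s.
With the tool pointing down it reaches from about 0.275 to 0.75 m from the base axis. Payload 10.2 kg.
Tool frame: the origin (TCP) lies on the centre line of the jaws, within the pads' length; the fingertips stand 25 mm ahead of it and the grasp point (between the pads) lies 6 mm ahead of it; z points along the fingers, y is the line along which they close (so a half turn about z gives the same grasp; the last joint's range is limited). The gripper opens to 88 mm and grips with 3 to 60 N. Pads are 18 mm wide; open, the fingers measure 123 mm over their backs; the gripper's body (75 mm by 187 mm) begins 45 mm behind the grasp point.
Start: joints at [-1.439, 0.313, 1.498, -0, 1.331, -0.223], TCP at [0.182, -0.492, 0.244] pointing down, gripper open.
Joint ranges: [-2.94, 2.94], [-0.97, 2.17], [0.19, 2.56], [-1.23, 4.37], [0.02, 3.11], [-2.88, 2.88]. Speed limits (rad/s): [2.39, 2.39, 3.01, 3.14, 3.14, 3.14].

### API

Orientations are given as a unit quaternion [x, y, z, w].
In Python, from workcell import * gives the robot as it stands.
- The arm moves only by the tool jog_arm, never from a script. Its argument "moves" is a list of rows, each a list of 5 numbers: the gripper's target within -1 to 1 (fully open at 1, half-way at 0, shut at -1), then the shift along the tool's x, y, z each as a share of 0.2 m, from -1 to 1, then the turn about the tool's z as a share of 1.5 rad, from -1 to 1. In form: [[gripper, dx, dy, dz, twist], ...]. A call has 1 to 12 rows; each row is the pose to reach, as a shift and turn from the pose commanded when the call began, along the tool's axes at that moment; what a row does not reach only later rows make up. A row lasts 1/12 s, in which the tool goes at most 41.7 mm and 7.16 degrees, less where a joint would pass 70% of its speed; a pose out of reach is approached as far as the arm can. A call with a number of a shift or a turn outside -1 to 1 is refused whole. A call with a gripper value outside its range is refused whole. The fingers move at their own pace and stop on an object; "newtons" is the grip in N (left out, the last holds). Time passes only in rows, so rows that repeat a pose let the fingers close. It gives the time, the measured TCP pose, the force, the opening and the grip force at its end, in the units of the state.
- read_state(): the state, without advancing time (a new reading comes with each control period).
- grab_frame(name): name is "side" or "top"; returns a dict with "img" (384x512x3 uint8, red, green, blue), "intrinsics" (3x3 intrinsics, pixels), "dist" ([k1, k2, p1, p2, k3] as OpenCV has them; the pictures are not rectified), "R" (3x3) and "t" (3): a world point X has camera coordinates R X + t. Camera axes: x right, y down, z forward; pixel columns grow to the right and rows downward; lengths in m; the calibration is good to about 2 mm. A picture is of the moment at which its call begins. There is no depth.
- job_done(): hands the job in; it is judged then, once.
The state is a dict: "time": time; "joint_positions": joint angles; "joint_velocities": joint speeds; "effort": joint torques, N m; "ee_pos": TCP position; "orientation": TCP orientation; "wrist_force": force on the tool from outside, world axes, zero at the start; "wrist_torque": the same for the moment, N m; "gripper_width": finger opening in m; "gripper_force": force on a finger pad.
Only numpy, scipy, OpenCV 4.12 (cv2) and the standard library are available. Lean on these libraries where they do the work, as an engineer would, in place of code of your own. Each camera call takes 0.05 s, during which the arm holds its last target. There are 200 camera calls.

## Working session

There is one attempt and no reset: what is moved stays moved. The work goes in short steps, Python scripts to look and compute and a tool call to move; the robot and the scene stay as the last step left them, time stands still between calls to the robot, and variables do not carry over. Pictures are saved under pics/ and viewed, at most 10 in all, crops included, and the job is handed in when it is done.

Besides the shell and the picture viewer there is one more tool, called after "Call:" in YAML: its name, and indented under it one key for each argument. jog_arm: Moves the arm, as the interface text tells. Its arguments: {"type":"object","properties":{"moves":{"type":"array"},"newtons":{"type":"number"}},"required":["moves"]}

```bash
mkdir -p pics; ls; cat > h.py <<'E'
from workcell import *
import numpy as np, cv2
def snap(n,f):
    d=grab_frame(n); cv2.imwrite('pics/'+f,d['img'][:,:,::-1]); np.savez('pics/'+f[:-4]+'.npz',**{k:np.array(v) for k,v in d.items()}); return d
def ray(d,px):
    p=cv2.undistortPoints(np.array(px,float).reshape(-1,1,2),np.array(d['intrinsics']),np.array(d['dist'])).reshape(-1,2)
    R=np.array(d['R']);t=np.array(d['t'])
    return -R.T@t, np.c_[p,np.ones(len(p))]@R
def onz(d,px,z):
    o,r=ray(d,px); return o+r*((z-o[2])/r[:,2])[:,None]
def proj(d,X):
    R=np.array(d['R']);t=np.array(d['t'])
    return cv2.projectPoints(np.array(X,float).reshape(-1,3),cv2.Rodrigues(R)[0],t,np.array(d['intrinsics']),np.array(d['dist']))[0].reshape(-1,2)
E
python3 - <<'E'
from h import *
for n in('top','side'):
    d=snap(n,n+'0.png'); R=np.array(d['R']); print(n,-R.T@np.array(d['t']),R[2], d['intrinsics'][0])
s=read_state();print(s)
E
```

```text
pics
top [0.58212277 0.02218176 0.93591786] [ 0.07358046 -0.01073402 -0.99723152] [356.86586014   0.         253.06431946]
side [0.15232188 0.4674541  0.70103456] [ 0.55317989 -0.50751858 -0.66061857] [451.28615801   0.         257.14437591]
{'time': 0.1, 'joint_positions': array([-1.43941761e+00,  3.13399770e-01,  1.49833163e+00,  3.10689007e-06,
        1.33101009e+00, -2.23420508e-01]), 'joint_velocities': array([ 0.00014486, -0.00245013, -0.00209856, -0.00020051, -0.00040098,
       -0.00094305]), 'effort': array([ 2.46068514e-03, -4.02813470e+01, -2.52647299e+01,  6.95353886e-02,
        3.42033128e-02, -5.09944778e-05]), 'ee_pos': array([ 0.1823375 , -0.49209835,  0.24322646]), 'orientation': array([ 9.84305815e-01,  1.76470202e-01,  2.79331493e-05, -5.73741682e-04]), 'wrist_force': array([ 0.26176357, -0.48558371,  0.76364125]), 'wrist_torque': array([-0.02030417, -0.02321691, -0.02443671]), 'gripper_force': 0.0, 'gripper_width': 0.08784261365572}
```

View pics/top0.png

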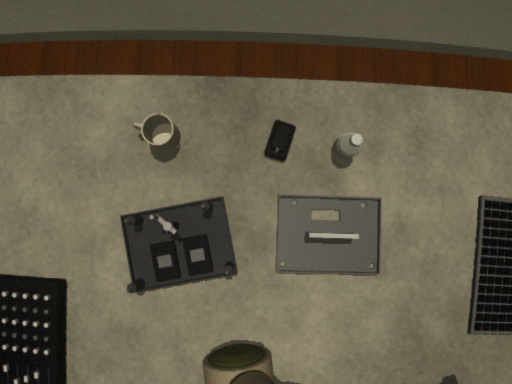

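View pics/side0.png

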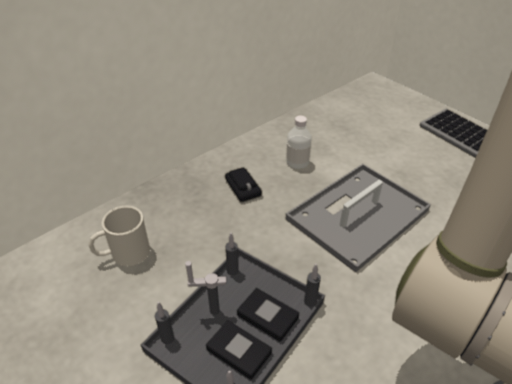

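The top view shows the stand on the left around (180,245), with its latch at (165,222) and thumb pin near (152,216). The tray is on the right, centred near (329,235), with its slot on the far side at (325,215). In both, +x points up the image, which is world +x. The bystanders are beyond them. I'll crop and enlarge both views.

```bash
python3 - <<'E'
from h import *
a=cv2.imread('pics/top0.png')[180:304,110:390]; b=cv2.imread('pics/side0.png')[150:384,130:440]
g=lambda i,s:cv2.convertScaleAbs(cv2.resize(i,None,fx=s,fy=s,interpolation=3),alpha=1.8)
cv2.imwrite('pics/ta.png',g(a,2.8)); cv2.imwrite('pics/sb.png',g(b,2.5))
d=np.load('pics/top0.npz')
hsv=cv2.cvtColor(cv2.imread('pics/top0.png'),cv2.COLOR_BGR2HSV)
gray=cv2.cvtColor(cv2.imread('pics/top0.png'),cv2.COLOR_BGR2GRAY)
print(gray[235,255:300],gray[300,320])
m=(cv2.GaussianBlur(gray,(3,3),0)<84).astype(np.uint8); m[:185]=0;m[310:]=0
m=cv2.morphologyEx(m,cv2.MORPH_CLOSE,np.ones((5,5)))
for c in cv2.findContours(m,cv2.RETR_EXTERNAL,2)[0]:
    if cv2.contourArea(c)>2500:
        r=cv2.minAreaRect(c);print(cv2.contourArea(c),r)
        for z in(0.0,0.02,.025):
            p=onz(d,cv2.boxPoints(r),z);print(z,p[:,:2].round(4).tolist(),p.mean(0).round(4),np.linalg.norm(p[0]-p[1]),np.linalg.norm(p[1]-p[2]))
E
```

```text
[110 107 111 113 111 109 109 108 108 109 110 114 112 115 111 116 114 116
 115 111 114  90  68  89  96  99  97  97  98  96  96  95  98  96  92  94
  91  94  96  96  97  93  96  92  93] 131
4110.5 ((490.0, 252.5), (112.99998474121094, 41.99999237060547), 90.0)
0.0 [[0.6406, -0.5866], [0.6438, -0.7212], [0.3238, -0.7264], [0.3292, -0.5911]] [ 0.4844 -0.6563  0.    ] 0.13461580544237195 0.32008040361388845
0.02 [[0.6394, -0.5736], [0.6425, -0.7053], [0.3293, -0.7104], [0.3346, -0.578]] [ 0.4865 -0.6418  0.02  ] 0.13173914688994356 0.313240478484036
0.025 [[0.6391, -0.5703], [0.6422, -0.7013], [0.3307, -0.7064], [0.336, -0.5747]] [ 0.487  -0.6382  0.025 ] 0.13101998225183648 0.3115304972015729
8358.0 ((175.9239959716797, 245.83201599121094), (82.64508819580078, 112.07173156738281), 79.69515228271484)
0.0 [[0.5628, 0.3799], [0.6248, 0.0886], [0.4143, 0.0435], [0.3507, 0.3317]] [0.4881 0.2109 0.    ] 0.29781861067843757 0.2152670816702167
0.02 [[0.5632, 0.3722], [0.6239, 0.0871], [0.4179, 0.043], [0.3557, 0.3251]] [0.4902 0.2069 0.02  ] 0.2914544066337111 0.2106669539994135
0.025 [[0.5633, 0.3703], [0.6236, 0.0868], [0.4188, 0.0429], [0.3569, 0.3235]] [0.4907 0.2059 0.025 ] 0.28986335562252946 0.20951692208171263
```

View pics/ta.png

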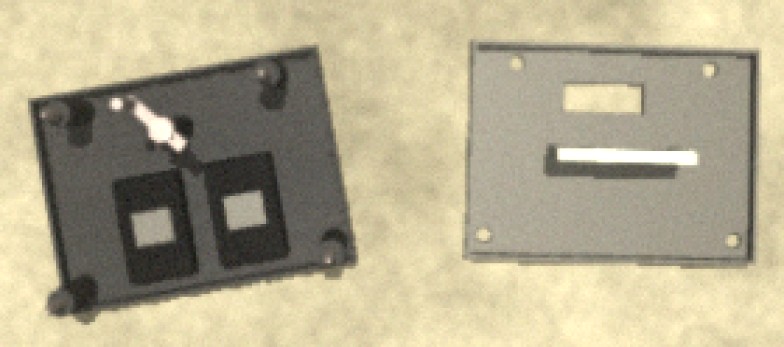

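View pics/sb.png

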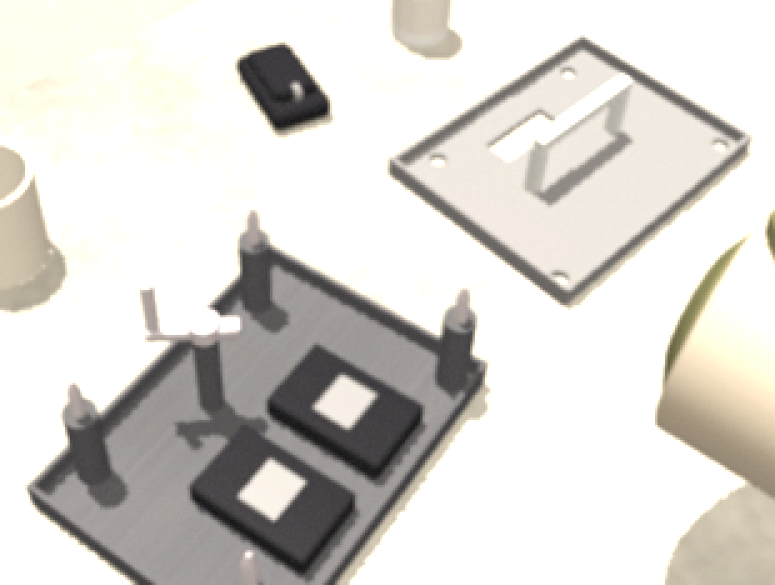

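The crops show these points:
- **Stand, top crop:** the far posts (+x pair, closer together) are at about (55,113) and (268,70). The hub is at (160,128) and the thumb pin at (117,103).
- **Tray, top crop:** the holes are at (516,62), (709,69), (484,234) and (733,241).
- **Side crop:** the pin tips are at (253,212), (463,292) and (74,386). The thumb pin top is at (149,291).

Next I'll fit the rigid poses to these points.

```bash
cat > fit.py <<'E'
from h import *
from scipy.optimize import least_squares
T=np.load('pics/top0.npz');S=np.load('pics/side0.npz')
ct=lambda p:(np.array(p,float)+.5)/2.8-.5+[110,180]
cs=lambda p:(np.array(p,float)+.5)/2.5-.5+[130,150]
def place(q,P,z):
    P=np.array(P,float)/1000; c,s=np.cos(q[2]),np.sin(q[2])
    return np.c_[q[0]+c*P[:,0]-s*P[:,1],q[1]+s*P[:,0]+c*P[:,1],np.full(len(P),z)]
def fit(groups,q0):
    f=lambda q:np.concatenate([(proj(d,place(q,P,z))-px).ravel() for d,px,P,z in groups])
    r=least_squares(f,q0,loss='soft_l1'); return r.x,r.fun.reshape(-1,2)
E
python3 - <<'E'
from fit import *
C=[(100,135),(100,-135),(-100,-135),(-100,135)]
H=[(80,92),(80,-92),(-80,-118),(-80,118)]
g1=[(T,ct([(516,62),(709,69),(733,241),(484,234)]),H,.006)]
g2=[(S,cs([(437,160),(568,73),(721,146),(561,278)]),H,.006)]
g3=[(T,ct([(557,155),(697,158)]),[(0,62),(0,-62)],.067)]
for g in(g1,g2,g3,g1+g2+g3):
    q,r=fit(g,[.5,-.17,0]);print('tray',q.round(4),r.round(1).tolist())
s1=[(T,ct([(32,100),(316,47),(355,262)]),C[:3],.025)]
s2=[(S,cs([(74,386),(253,212),(463,292)]),H[:3],.115)]
for s in(s1,s2,s1+s2):
    q,r=fit(s,[.5,.2,.2]);print('stand',q.round(4),r.round(1).tolist())
hub=place(q,[(50,0)],.103);print('hub',hub,'px',(proj(T,hub)-[110,180]+.5)*2.8,(proj(S,hub)-[130,150]+.5)*2.5)
for d,p in((T,ct([(117,103)])),(S,cs([(149,291)]))):
    P=onz(d,p,.145)[0];v=P-hub[0];print('pin',P,np.hypot(*v[:2]),'latch',np.pi/2-(np.arctan2(v[1],v[0])-q[2]))
E
```

```text
tray [ 0.5311 -0.1875 -0.0076] [[0.1, 0.2], [0.3, 0.0], [-0.0, -0.3], [-0.3, 0.1]]
tray [ 0.5277 -0.1866 -0.0041] [[0.5, 0.1], [0.0, -0.2], [0.0, -0.5], [-0.5, 0.5]]
tray [ 0.5304 -0.1877 -0.001 ] [[0.0, 0.0], [-0.0, -0.0]]
tray [ 0.5296 -0.1875 -0.0048] [[0.0, 0.9], [0.2, 0.5], [0.0, 0.2], [-0.3, 0.8], [0.1, -0.6], [-0.3, -0.7], [-0.5, -1.1], [-1.0, -0.3], [-0.1, 0.2], [-0.1, 0.4]]
stand [0.4947 0.1998 0.2129] [[-1.1, -0.2], [0.2, -0.3], [0.6, 0.5]]
stand [0.4903 0.2024 0.2167] [[-1.2, 0.2], [-0.0, -0.1], [1.6, -0.4]]
stand [0.4922 0.2013 0.2159] [[-1.9, 1.0], [-0.5, 0.5], [0.0, 1.3], [-1.3, -1.0], [-0.2, -1.0], [1.2, -1.3]]
hub [[0.54100232 0.21206071 0.103     ]] px [[159.93134383 133.94920987]] [[203.91780465 323.85855116]]
pin [0.56597857 0.23751091 0.145     ] 0.035658458855960425 latch 0.9918912748654808
pin [0.55657672 0.24010262 0.145     ] 0.032076642909700956 latch 0.7228692127149576
```

```bash
cat > go.py <<'E'
import sys
from fit import *
from scipy.spatial.transform import Rotation as Ro
ST=[.4922,.2013,.2159]; TR=[.530,-.1875,-.005]
def to(p,yaw=None):
    s=read_state();R=Ro.from_quat(s['orientation']).as_matrix();y0=np.arctan2(R[1,0],R[0,0])
    d=R.T@(np.array(p)-s['ee_pos'])/.2
    tw=0 if yaw is None else -((yaw-y0+np.pi)%(2*np.pi)-np.pi)/1.5
    print('t %.2f'%s['time'],'pos',s['ee_pos'].round(4),'yaw %.3f'%y0,'F',s['wrist_force'].round(1),'shares',d.round(3),'twist %.3f'%tw)
def st(x,y,z,yaw=None): to([*place(ST,[(x,y)],0)[0,:2],z],None if yaw is None else yaw+ST[2])
E
python3 -c "
from go import *
st(102,30,.244,0)"
```

```text
t 0.10 pos [ 0.1823 -0.4921  0.2432] yaw 0.355 F [ 0.3 -0.5  0.8] shares [ 3.183 -2.791  0.   ] twist 0.093
```

Call:
jog_arm:
  moves:
    - [-1,1,-0.88,0,0]
    - [-1,1,-0.88,0,0]
    - [-1,1,-0.88,0,0]
    - [-1,1,-0.88,0,0]
    - [-1,1,-0.88,0,0]
    - [-1,1,-0.88,0,0]
    - [-1,1,-0.88,0,0]

```text
time: 0.68
ee_pos: [0.3099, -0.2541, 0.2437]
orientation: [0.984, 0.178, 0.0, -0.0]
wrist_force: [-0.1, -0.9, 0.1]
gripper_width: 0.0436
gripper_force: 0.0
```

Call:
jog_arm:
  moves:
    - [-1,1,-0.88,0,0]
    - [-1,1,-0.88,0,0]
    - [-1,1,-0.88,0,0]
    - [-1,1,-0.88,0,0]
    - [-1,1,-0.88,0,0]
    - [-1,1,-0.88,0,0]
    - [-1,1,-0.88,0,0]

```text
time: 1.27
ee_pos: [0.4362, -0.0195, 0.2436]
orientation: [0.984, 0.178, 0.0, -0.0]
wrist_force: [-0.5, -0.8, -0.5]
gripper_width: 0.0007
gripper_force: 0.0
```

Call:
jog_arm:
  moves:
    - [-1,1,-0.88,0,0.09]
    - [-1,1,-0.88,0,0.09]
    - [-1,1,-0.88,0,0.09]
    - [-1,1,-0.88,0,0.09]
    - [-1,1,-0.88,0,0.09]
    - [-1,1,-0.88,0,0.09]
    - [-1,1,-0.88,0,0.09]
    - [-1,1,-0.88,0,0.09]

```text
time: 1.93
ee_pos: [0.5622, 0.2149, 0.2423]
orientation: [0.994, 0.112, -0.001, -0.0]
wrist_force: [-0.3, -1.0, -0.1]
gripper_width: 0.0005
gripper_force: 0.0
```

```bash
python3 -c "
from go import *
st(102,30,.135,0)"
```

```text
t 1.93 pos [0.5622 0.2149 0.2423] yaw 0.224 F [-0.3 -1.  -0.1] shares [ 0.155 -0.157  0.537] twist 0.005
```

Call:
jog_arm:
  moves:
    - [-1,0.155,-0.157,0,0]
    - [-1,0.155,-0.157,0,0]
    - [-1,0.155,-0.157,0.3,0]
    - [-1,0.155,-0.157,0.54,0]
    - [-1,0.155,-0.157,0.54,0]
    - [-1,0.155,-0.157,0.54,0]

```text
time: 2.43
ee_pos: [0.5823, 0.2473, 0.13]
orientation: [0.994, 0.109, -0.005, 0.001]
wrist_force: [0.5, -0.1, -0.8]
gripper_width: 0.0005
gripper_force: 0.0
```

```bash
python3 -c "
from go import *
a=snap('top','t1.png')['img'];b=snap('side','s1.png')['img']
g=lambda i:cv2.convertScaleAbs(cv2.resize(i[:,:,::-1],None,fx=3,fy=3,interpolation=3),alpha=1.6)
cv2.imwrite('pics/c1.png',np.hstack([g(a[150:320,100:230]),g(b[190:360,130:265])]))
st(76,30,.135,0)"
```

```text
t 2.53 pos [0.5852 0.2481 0.1365] yaw 0.219 F [-0.6  0.1 -0. ] shares [-0.124 -0.021  0.008] twist 0.002
```

View pics/c1.png

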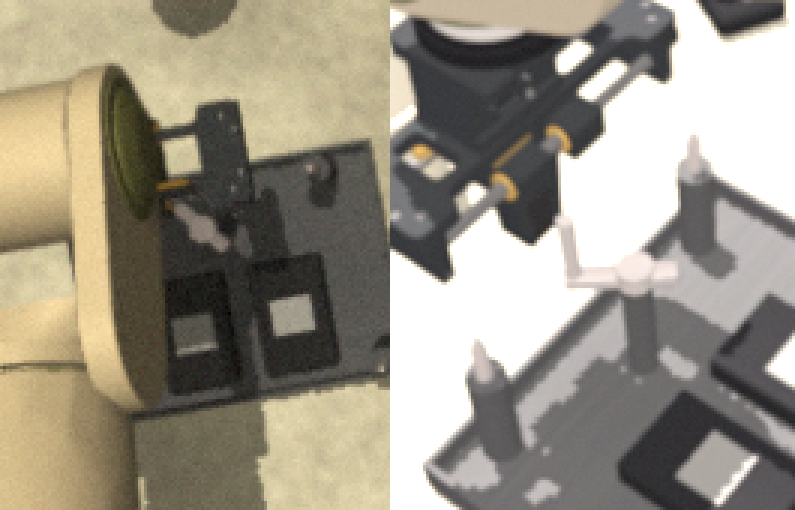

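The closed fingers (right panel around (530,200)) are beyond the thumb pin at (566,225), and the height is right. I'll push in the stand's −x direction.

Call:
jog_arm:
  moves:
    - [-1,-0.02,-0.02,0,0]
    - [-1,-0.04,-0.02,0,0]
    - [-1,-0.06,-0.02,0,0]
    - [-1,-0.08,-0.02,0,0]
    - [-1,-0.1,-0.02,0,0]
    - [-1,-0.12,-0.02,0,0]
    - [-1,-0.13,-0.02,0,0]
    - [-1,-0.145,-0.02,0,0]
    - [-1,-0.16,-0.02,0,0]
    - [-1,-0.17,-0.02,0,0]
    - [-1,-0.18,-0.02,0,0]
    - [-1,-0.18,-0.02,0,0]

```text
time: 3.53
ee_pos: [0.5503, 0.2451, 0.1374]
orientation: [0.994, 0.11, 0.003, -0.001]
wrist_force: [5.7, 4.4, 3.2]
gripper_width: 0.0002
gripper_force: 3.9
```

```bash
python3 -c "
from go import *
st(64,30,.135,0)"
```

```text
t 3.53 pos [0.5503 0.2451 0.1374] yaw 0.220 F [5.7 4.4 3.2] shares [-0.011  0.002  0.012] twist 0.002
```

Contact is about 6 N, and the stop hasn't been reached yet.

Call:
jog_arm:
  moves:
    - [-1,-0.01,0,0,0]
    - [-1,-0.02,0,0,0]
    - [-1,-0.03,0,0,0]
    - [-1,-0.03,0,0,0]

```text
time: 3.87
ee_pos: [0.5485, 0.2445, 0.1381]
orientation: [0.994, 0.109, 0.009, -0.002]
wrist_force: [29.6, 11.3, -7.7]
gripper_width: 0.0004
gripper_force: 15.3
```

```bash
python3 -c "
from go import *
st(64,30,.135,0)"
```

```text
t 3.87 pos [0.5485 0.2445 0.1381] yaw 0.219 F [29.6 11.3 -7.7] shares [-0.002  0.001  0.015] twist 0.002
```

The force rose to 30 N, 0.4 mm from the predicted open position, so the latch is at its stop. I'll back off, raise and go to the tray.

Call:
jog_arm:
  moves:
    - [-1,0.06,0,0,0]
    - [-1,0.12,0,0,0]
    - [-1,0.12,0,-0.3,0]
    - [-1,0.12,0,-0.6,0]
    - [-1,0.12,0,-0.6,0]
    - [-1,0.12,0,-0.6,0]

```text
time: 4.37
ee_pos: [0.5681, 0.2488, 0.2639]
orientation: [0.994, 0.11, 0.006, -0.0]
wrist_force: [0.6, -0.0, 0.7]
gripper_width: 0.0003
gripper_force: 0.0
```

Call:
jog_arm:
  moves:
    - [1,-0.2,1,0,-0.1]
    - [1,-0.2,1,0,-0.2]
    - [1,-0.2,1,0,-0.3]
    - [1,-0.2,1,0,-0.4]
    - [1,-0.2,1,0,-0.5]
    - [1,-0.2,1,0,-0.6]
    - [1,-0.2,1,0,-0.7]
    - [1,-0.2,1,0,-0.8]
    - [1,-0.2,1,0,-0.9]
    - [1,-0.2,1,0,-0.9]
    - [1,-0.2,1,0,-0.9]
    - [1,-0.2,1,0,-0.9]

```text
time: 5.37
ee_pos: [0.5706, 0.0445, 0.2556]
orientation: [0.706, 0.708, -0.0, -0.0]
wrist_force: [-0.7, -0.0, 0.6]
gripper_width: 0.0783
gripper_force: 0.0
```

```bash
python3 -c "
from go import *
snap('top','t2.png')
to([.53,-.1875,.25],1.566)"
```

```text
t 5.42 pos [0.5707 0.0446 0.2556] yaw 1.570 F [-0.4 -0.2  0.2] shares [-1.161 -0.202  0.029] twist 0.003
```

Call:
jog_arm:
  moves:
    - [1,-0.58,-0.1,0,0]
    - [1,-0.58,-0.1,0,0]
    - [1,-0.58,-0.1,0,0]
    - [1,-0.58,-0.1,0,0]

```text
time: 5.75
ee_pos: [0.5499, -0.0762, 0.2556]
orientation: [0.711, 0.704, -0.001, 0.0]
wrist_force: [-0.3, 0.0, 0.7]
gripper_width: 0.0883
gripper_force: 0.0
```

Call:
jog_arm:
  moves:
    - [1,-0.58,-0.1,0,0]
    - [1,-0.58,-0.1,0,0]
    - [1,-0.58,-0.1,0.2,0]
    - [1,-0.58,-0.1,0.4,0]
    - [1,-0.58,-0.1,0.5,0]
    - [1,-0.58,-0.1,0.5,0]

```text
time: 6.25
ee_pos: [0.5284, -0.1863, 0.1504]
orientation: [0.709, 0.705, -0.001, -0.005]
wrist_force: [-0.5, 0.2, -1.2]
gripper_width: 0.088
gripper_force: 0.0
```

```bash
python3 -c "
from go import *
a=snap('top','t3.png')['img'];b=snap('side','s3.png')['img']
g=lambda i:cv2.convertScaleAbs(cv2.resize(i[:,:,::-1],None,fx=2.5,fy=2.5,interpolation=3),alpha=1.6)
cv2.imwrite('pics/c3.png',np.hstack([g(a[170:320,260:410]),g(b[130:280,280:440])]))
to([.53,-.1875,.066],1.566)"
```

```text
t 6.35 pos [ 0.5311 -0.1869  0.1564] yaw 1.568 F [0.8 0.6 1.3] shares [-0.003 -0.005  0.452] twist 0.001
```

View pics/c3.png

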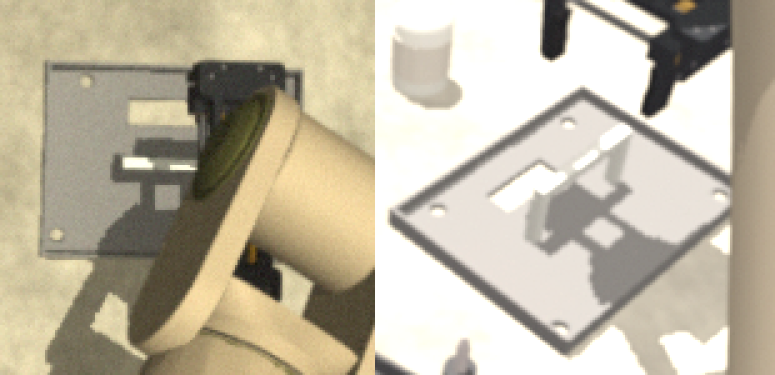

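The open fingers straddle the handle's line (right panel, fingers at (553,35) and (655,100), bar around (590,160)). I'll descend and grip.

Call:
jog_arm:
  moves:
    - [1,0,0,0.15,0]
    - [1,0,0,0.3,0]
    - [1,0,0,0.4,0]
    - [1,0,0,0.45,0]
    - [1,0,0,0.45,0]
    - [-1,0,0,0.45,0]
    - [-1,0,0,0.45,0]
    - [-1,0,0,0.45,0]
    - [-1,0,0,0.45,0]
    - [-1,0,0,0.45,0]
    - [-1,0,0,0.45,0]
    - [-1,0,0,0.45,0]
  newtons: 40

```text
time: 7.35
ee_pos: [0.5309, -0.1873, 0.0659]
orientation: [0.707, 0.707, 0.0, 0.0]
wrist_force: [0.6, 0.6, 0.3]
gripper_width: 0.0435
gripper_force: 0.0
```

Call:
jog_arm:
  moves:
    - [-1,0,0,0,0]
    - [-1,0,0,0,0]
    - [-1,0,0,0,0]
    - [-1,0,0,0,0]
    - [-1,0,0,0,0]
    - [-1,0,0,0,0]

```text
time: 7.85
ee_pos: [0.5309, -0.1873, 0.0657]
orientation: [0.707, 0.707, 0.0, 0.0]
wrist_force: [0.3, 0.7, -0.2]
gripper_width: 0.0109
gripper_force: 40.0
```

```bash
python3 -c "
from go import *
to([.53,-.1875,.066],1.566)"
```

```text
t 7.85 pos [ 0.5309 -0.1873  0.0657] yaw 1.570 F [ 0.3  0.7 -0.2] shares [-0.001 -0.005 -0.001] twist 0.002
```

Call:
jog_arm:
  moves:
    - [-1,0,0,-0.04,0]
    - [-1,0,0,-0.1,0]
    - [-1,0,0,-0.2,0]
    - [-1,0,0,-0.3,0]
    - [-1,0,0,-0.42,0]
    - [-1,0,0,-0.54,0]
    - [-1,0,0,-0.66,0]
    - [-1,0,0,-0.78,0]
    - [-1,0,0,-0.88,0]
    - [-1,0,0,-0.95,0]
    - [-1,0,0,-0.98,0]
    - [-1,0,0,-0.98,0]

```text
time: 8.85
ee_pos: [0.5309, -0.1872, 0.2626]
orientation: [0.707, 0.707, 0.0, 0.001]
wrist_force: [0.1, -0.2, -5.6]
gripper_width: 0.011
gripper_force: 40.0
```

```bash
python3 -c "
from go import *
st(0,0,.262,np.pi/2)"
```

```text
t 8.85 pos [ 0.5309 -0.1872  0.2626] yaw 1.570 F [ 0.1 -0.2 -5.6] shares [ 1.943 -0.195  0.002] twist -0.145
```

Call:
jog_arm:
  moves:
    - [-1,0.05,0,0,0]
    - [-1,0.15,-0.02,0,0]
    - [-1,0.25,-0.04,0,0]
    - [-1,0.35,-0.05,0,0]
    - [-1,0.45,-0.07,0,0]
    - [-1,0.55,-0.09,0,0]
    - [-1,0.65,-0.1,0,0]
    - [-1,0.75,-0.1,0,0]
    - [-1,0.85,-0.1,0,0]
    - [-1,0.93,-0.1,0,0]
    - [-1,0.97,-0.1,0,0]
    - [-1,0.97,-0.1,0,0]

```text
time: 9.85
ee_pos: [0.5105, 0.0085, 0.2608]
orientation: [0.707, 0.708, -0.0, -0.001]
wrist_force: [0.4, -0.4, -6.0]
gripper_width: 0.0113
gripper_force: 40.0
```

Call:
jog_arm:
  moves:
    - [-1,0.05,0,0,-0.01]
    - [-1,0.15,-0.02,0,-0.03]
    - [-1,0.25,-0.04,0,-0.05]
    - [-1,0.35,-0.05,0,-0.07]
    - [-1,0.45,-0.07,0,-0.09]
    - [-1,0.55,-0.09,0,-0.11]
    - [-1,0.65,-0.1,0,-0.13]
    - [-1,0.75,-0.1,0,-0.145]
    - [-1,0.85,-0.1,0,-0.145]
    - [-1,0.93,-0.1,0,-0.145]
    - [-1,0.97,-0.1,0,-0.145]
    - [-1,0.97,-0.1,0,-0.145]

```text
time: 10.85
ee_pos: [0.4911, 0.2016, 0.2613]
orientation: [0.626, 0.78, -0.0, -0.0]
wrist_force: [0.4, -0.7, -5.8]
gripper_width: 0.0111
gripper_force: 40.0
```

Call:
jog_arm:
  moves:
    - [-1,0,0,0,0]
    - [-1,0,0,0,0]
    - [-1,0,0,0,0]

```text
time: 11.1
ee_pos: [0.4914, 0.1999, 0.2617]
orientation: [0.627, 0.779, -0.0, 0.0]
wrist_force: [0.7, -0.4, -5.1]
gripper_width: 0.0113
gripper_force: 40.0
```

```bash
python3 -c "
from go import *
a=snap('top','t4.png')['img'];b=snap('side','s4.png')['img']
g=lambda i:cv2.convertScaleAbs(cv2.resize(i[:,:,::-1],None,fx=2.3,fy=2.3,interpolation=3),alpha=1.6)
cv2.imwrite('pics/c4.png',np.hstack([g(a[160:384,90:260]),g(b[160:384,80:255])]))
st(0,0,.262,np.pi/2)"
```

```text
t 11.20 pos [0.4914 0.2001 0.2618] yaw 1.786 F [-0.2  0.3 -5.7] shares [ 0.005  0.005 -0.001] twist -0.000
```

View pics/c4.png

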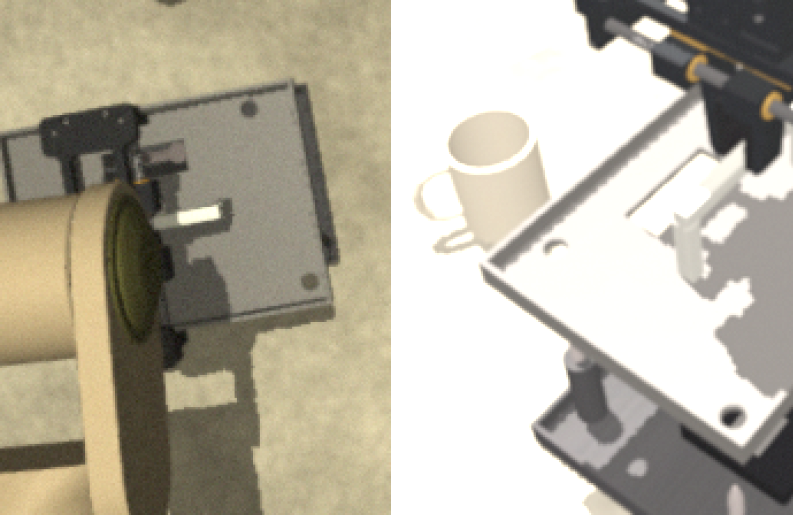

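The tray is level over the stand. In the top panel the visible holes are at (249,109) and (310,281). In the side panel they are at (556,247) and (735,416). I'll check them against the stand fit from each camera.

```bash
python3 - <<'E'
from go import *
t=(np.array([(249,109),(310,281)])+.5)/2.3-.5+[90,160]
s=(np.array([(556-391,247),(735-391,416)])+.5)/2.3-.5+[80,160]
z=.2618-.0657+.006
for g in([(T,t,[(80,-92),(-80,-118)],z)],[(S,s,[(80,92),(-80,118)],z)]):
    q,r=fit(g,ST); print(q.round(4),r.round(1).tolist())
E
```

```text
[0.4918 0.1992 0.2134] [[-0.0, -0.0], [0.0, 0.0]]
[0.4902 0.1983 0.2153] [[0.1, 0.2], [-0.1, -0.1]]
```

Call:
jog_arm:
  moves:
    - [-1,0.008,0.008,0,0]
    - [-1,0.008,0.008,0.05,0]
    - [-1,0.008,0.008,0.1,0]
    - [-1,0.008,0.008,0.15,0]
    - [-1,0.008,0.008,0.2,0]
    - [-1,0.008,0.008,0.25,0]
    - [-1,0.008,0.008,0.3,0]
    - [-1,0.008,0.008,0.34,0]
    - [-1,0.008,0.008,0.37,0]
    - [-1,0.008,0.008,0.38,0]
    - [-1,0.008,0.008,0.38,0]
    - [-1,0.008,0.008,0.38,0]

```text
time: 12.2
ee_pos: [0.4927, 0.2028, 0.1861]
orientation: [0.627, 0.779, 0.0, 0.0]
wrist_force: [-0.0, -1.0, -4.5]
gripper_width: 0.0116
gripper_force: 40.0
```

```bash
python3 -c "
from go import *
a=snap('top','t5.png')['img'];b=snap('side','s5.png')['img']
g=lambda i,f:cv2.convertScaleAbs(cv2.resize(i[:,:,::-1],None,fx=f,fy=f,interpolation=3),alpha=1.6)
cv2.imwrite('pics/c5.png',np.hstack([g(a[190:315,180:260],4),g(b[240:365,130:250],4)]))
st(0,0,.262,np.pi/2)"
```

```text
t 12.30 pos [0.4927 0.2028 0.1863] yaw 1.787 F [-0.2 -0.2 -5.9] shares [-0.007 -0.004 -0.379] twist 0.000
```

View pics/c5.png

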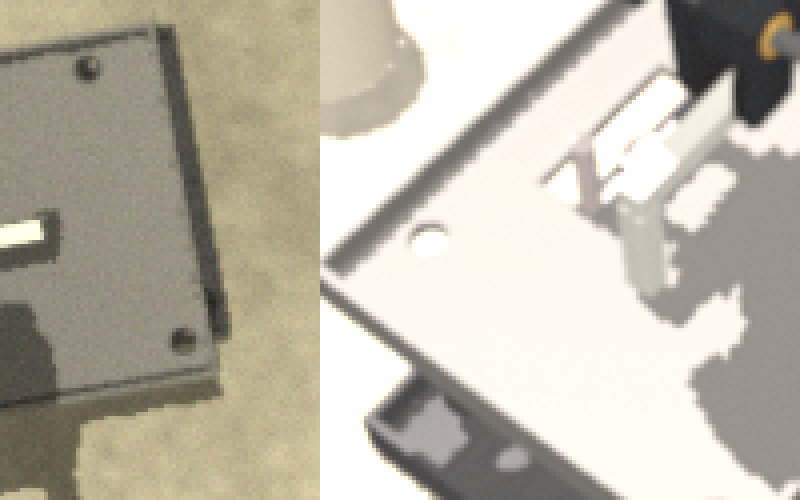

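The thumb pin has entered the slot (right panel, (585,165)), and the pin tips show inside the holes at (88,68) and (183,341). I'll lower gently and watch the force.

Call:
jog_arm:
  moves:
    - [-1,0,0,0.01,0]
    - [-1,0,0,0.02,0]
    - [-1,0,0,0.03,0]
    - [-1,0,0,0.04,0]
    - [-1,0,0,0.05,0]
    - [-1,0,0,0.06,0]
    - [-1,0,0,0.07,0]
    - [-1,0,0,0.07,0]

```text
time: 12.97
ee_pos: [0.4925, 0.2026, 0.1714]
orientation: [0.627, 0.779, -0.0, 0.0]
wrist_force: [0.2, -0.2, -5.2]
gripper_width: 0.0112
gripper_force: 40.0
```

```bash
python3 -c "
from go import *
st(0,0,.145,np.pi/2);print(read_state()['wrist_torque'])"
```

```text
t 12.97 pos [0.4925 0.2026 0.1714] yaw 1.787 F [ 0.2 -0.2 -5.2] shares [-0.006 -0.003  0.132] twist 0.000
[-0.10187475 -0.14559784  0.01210759]
```

There is no contact and the tapered tips are already inside the holes, so I'll continue down.

Call:
jog_arm:
  moves:
    - [-1,0,0,0.015,0]
    - [-1,0,0,0.03,0]
    - [-1,0,0,0.045,0]
    - [-1,0,0,0.06,0]
    - [-1,0,0,0.075,0]
    - [-1,0,0,0.085,0]
    - [-1,0,0,0.095,0]
    - [-1,0,0,0.105,0]
    - [-1,0,0,0.112,0]
    - [-1,0,0,0.118,0]
    - [-1,0,0,0.122,0]
    - [-1,0,0,0.122,0]

```text
time: 13.97
ee_pos: [0.4928, 0.2025, 0.1474]
orientation: [0.627, 0.779, 0.0, 0.0]
wrist_force: [3.4, -3.3, -5.7]
gripper_width: 0.0112
gripper_force: 40.0
```

Call:
jog_arm:
  moves:
    - [-1,0,0,0.003,0]
    - [-1,0,0,0.006,0]
    - [-1,0,0,0.009,0]
    - [-1,0,0,0.012,0]
    - [-1,0,0,0.012,0]

```text
time: 14.38
ee_pos: [0.4935, 0.2023, 0.1457]
orientation: [0.627, 0.779, 0.001, 0.001]
wrist_force: [4.4, -5.0, -0.4]
gripper_width: 0.0113
gripper_force: 40.0
```

```bash
python3 -c "
from go import *
st(0,0,.1457,np.pi/2);print(read_state()['wrist_torque'])"
```

```text
t 14.38 pos [0.4935 0.2023 0.1457] yaw 1.787 F [ 4.4 -5.  -0.4] shares [-0.003 -0.007  0.   ] twist 0.000
[-0.83612777 -0.8775262   0.03620906]
```

Call:
jog_arm:
  moves:
    - [-1,-0.005,0.003,0.003,0]
    - [-1,-0.005,0.003,0.006,0]
    - [-1,-0.005,0.003,0.008,0]
    - [-1,-0.005,0.003,0.008,0]

```text
time: 14.72
ee_pos: [0.4936, 0.2022, 0.1456]
orientation: [0.627, 0.779, 0.001, 0.001]
wrist_force: [-4.0, -2.3, 16.5]
gripper_width: 0.0111
gripper_force: 40.0
```

```bash
python3 -c "
from go import *
st(0,0,.1457,np.pi/2);print(read_state()['wrist_torque'])"
```

```text
t 14.72 pos [0.4936 0.2022 0.1456] yaw 1.787 F [-4.  -2.3 16.5] shares [-0.003 -0.008 -0.001] twist 0.001
[-0.44590072  0.64493235  0.06596154]
```

It stopped at seat height and now carries 16 N, so it is on the shoulders. I'll open only partly and lift straight up.

Call:
jog_arm:
  moves:
    - [-0.4,0,0,-0.005,0]
    - [-0.4,0,0,-0.005,0]
    - [-0.4,0,0,-0.005,0]
    - [-0.4,0,0,-0.005,0]
    - [-0.4,0,0,-0.005,0]
    - [-0.4,0,0,-0.03,0]
    - [-0.4,0,0,-0.1,0]
    - [-0.4,0,0,-0.2,0]
    - [-0.4,0,0,-0.35,0]
    - [-0.4,0,0,-0.5,0]
    - [-0.4,0,0,-0.5,0]

```text
time: 15.63
ee_pos: [0.495, 0.2023, 0.2492]
orientation: [0.627, 0.779, 0.004, 0.003]
wrist_force: [0.7, 1.4, 1.6]
gripper_width: 0.0264
gripper_force: 0.0
```

```bash
python3 -c "
from go import *
a=snap('top','t6.png')['img'];b=snap('side','s6.png')['img']
g=lambda i,f:cv2.convertScaleAbs(cv2.resize(i[:,:,::-1],None,fx=f,fy=f,interpolation=3),alpha=1.5)
cv2.imwrite('pics/c6.png',np.hstack([g(a[184:384,90:250],2.5),g(b[184:384,130:290],2.5)]))
st(35,44,.245,np.pi*.75)"
```

```text
t 15.73 pos [0.4935 0.202  0.2442] yaw 1.787 F [-0.4 -0.3 -1. ] shares [ 0.218  0.168 -0.004] twist -0.523
```

View pics/c6.png

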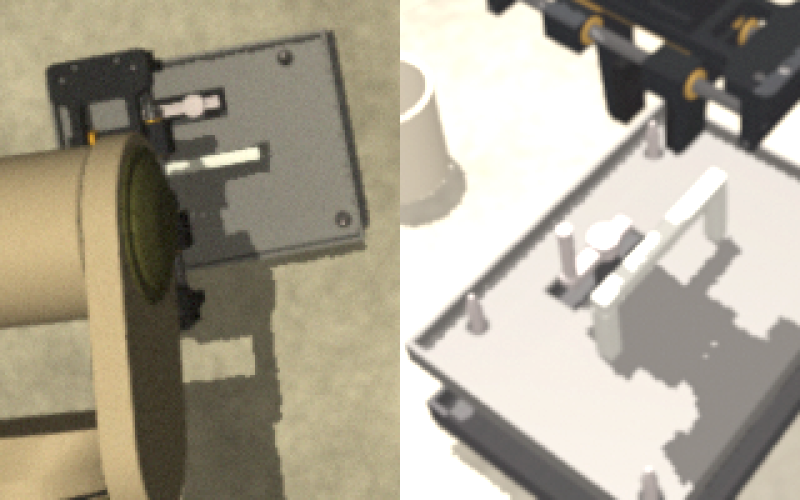

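The tray is seated: the post pins show through all the visible holes, and the latch stands open in the slot with its thumb pin at (565,250) in the side panel. Next I'll position the closed fingers behind the pin for locking.

Call:
jog_arm:
  moves:
    - [-1,0.05,0.05,0,-0.08]
    - [-1,0.1,0.1,0,-0.16]
    - [-1,0.2,0.15,0,-0.24]
    - [-1,0.22,0.165,0,-0.32]
    - [-1,0.22,0.165,0,-0.4]
    - [-1,0.22,0.165,0,-0.48]
    - [-1,0.22,0.165,0,-0.523]
    - [-1,0.22,0.165,0,-0.523]
    - [-1,0.22,0.165,0,-0.523]

```text
time: 16.48
ee_pos: [0.5158, 0.2518, 0.2423]
orientation: [0.282, 0.959, -0.0, -0.001]
wrist_force: [-0.3, -0.0, 0.3]
gripper_width: 0.0008
gripper_force: 0.0
```

```bash
python3 -c "
from go import *
st(34,45,.137,np.pi*.75)"
```

```text
t 16.48 pos [0.5158 0.2518 0.2423] yaw 2.570 F [-0.3 -0.   0.3] shares [0.001 0.004 0.526] twist -0.002
```

Call:
jog_arm:
  moves:
    - [-1,0.005,0,0.1,0]
    - [-1,0.005,0,0.25,0]
    - [-1,0.005,0,0.4,0]
    - [-1,0.005,0,0.5,0]
    - [-1,0.005,0,0.52,0]
    - [-1,0.005,0,0.52,0]
    - [-1,0.005,0,0.52,0]

```text
time: 17.07
ee_pos: [0.5157, 0.2526, 0.1404]
orientation: [0.282, 0.96, 0.0, 0.001]
wrist_force: [0.2, 0.1, 0.5]
gripper_width: 0.0009
gripper_force: 0.0
```

Call:
jog_arm:
  moves:
    - [-1,-0.02,0.015,0,0]
    - [-1,-0.045,0.03,0,0]
    - [-1,-0.07,0.045,0,0]
    - [-1,-0.09,0.055,0,0]
    - [-1,-0.11,0.06,0,0]
    - [-1,-0.13,0.065,0,0]
    - [-1,-0.15,0.067,0,0]
    - [-1,-0.17,0.065,0,0]
    - [-1,-0.19,0.06,0,0]
    - [-1,-0.21,0.055,0,0]
    - [-1,-0.23,0.045,0,0]
    - [-1,-0.24,0.04,0,0]

```text
time: 18.07
ee_pos: [0.5604, 0.2327, 0.1394]
orientation: [0.281, 0.96, -0.0, 0.0]
wrist_force: [-1.1, 1.8, 0.7]
gripper_width: 0.0007
gripper_force: 1.1
```

```bash
python3 -c "
from go import *
st(74,10,.137,np.pi*.75)"
```

```text
t 18.07 pos [0.5604 0.2327 0.1394] yaw 2.571 F [-1.1  1.8  0.7] shares [-0.024 -0.019  0.012] twist -0.000
```

Call:
jog_arm:
  moves:
    - [-1,-0.01,-0.008,0,0]
    - [-1,-0.02,-0.015,0,0]
    - [-1,-0.028,-0.02,0,0]
    - [-1,-0.034,-0.022,0,0]
    - [-1,-0.04,-0.025,0,0]
    - [-1,-0.045,-0.025,0,0]
    - [-1,-0.045,-0.025,0,0]

```text
time: 18.65
ee_pos: [0.5643, 0.2239, 0.1391]
orientation: [0.281, 0.96, -0.001, -0.001]
wrist_force: [-4.9, -0.0, 2.6]
gripper_width: 0.0004
gripper_force: 2.2
```

```bash
python3 -c "
from go import *
st(74,10,.137,np.pi*.75)"
```

```text
t 18.65 pos [0.5643 0.2239 0.1391] yaw 2.572 F [-4.9 -0.   2.6] shares [0.016 0.008 0.011] twist -0.000
```

Call:
jog_arm:
  moves:
    - [-1,-0.005,0,0,0]
    - [-1,-0.01,0,0,0]
    - [-1,-0.015,0,0,0]
    - [-1,-0.015,0,0,0]

```text
time: 18.98
ee_pos: [0.5652, 0.223, 0.1389]
orientation: [0.281, 0.96, -0.001, -0.003]
wrist_force: [-14.4, 1.9, 4.9]
gripper_width: 0.0004
gripper_force: 6.6
```

```bash
python3 -c "
from go import *
st(74,10,.137,np.pi*.75)"
```

```text
t 18.98 pos [0.5652 0.223  0.1389] yaw 2.572 F [-14.4   1.9   4.9] shares [0.022 0.009 0.01 ] twist 0.000
```

The force rose to 14 N with almost no motion, so the latch is at its stop. I'll retreat and look.

Call:
jog_arm:
  moves:
    - [-1,0.04,0.02,0,0]
    - [-1,0.08,0.03,0,0]
    - [-1,0.08,0.03,-0.2,0]
    - [-1,0.08,0.03,-0.4,0]
    - [-1,0.08,0.03,-0.6,0]
    - [-1,0.08,0.03,-0.7,0]
    - [-1,0.08,0.03,-0.7,0]

```text
time: 19.57
ee_pos: [0.5584, 0.2367, 0.2848]
orientation: [0.281, 0.96, 0.002, 0.005]
wrist_force: [-0.3, -1.0, -0.4]
gripper_width: 0.0004
gripper_force: 0.0
```

Call:
jog_arm:
  moves:
    - [-1,-0.4,-0.8,0,0]
    - [-1,-0.4,-0.8,0,0]
    - [-1,-0.4,-0.8,0,0]
    - [-1,-0.4,-0.8,0,0]
    - [-1,-0.4,-0.8,0,0]
    - [-1,-0.4,-0.8,0,0]

```text
time: 20.07
ee_pos: [0.5379, 0.0559, 0.2786]
orientation: [0.283, 0.959, -0.0, -0.0]
wrist_force: [-0.1, -0.4, 1.1]
gripper_width: 0.0005
gripper_force: 0.0
```

Call:
jog_arm:
  moves:
    - [-1,-0.9,-0.9,0,0]
    - [-1,-0.9,-0.9,0,0]
    - [-1,-0.9,-0.9,0,0]
    - [-1,-0.9,-0.9,0,0]
    - [-1,-0.9,-0.9,0,0]
    - [-1,-0.9,-0.9,0,0]
    - [-1,-0.9,-0.9,0,0]
    - [-1,-0.9,-0.9,0,0]

```text
time: 20.73
ee_pos: [0.5932, -0.1909, 0.2777]
orientation: [0.282, 0.959, 0.0, -0.001]
wrist_force: [0.6, 0.7, 0.0]
gripper_width: 0.0009
gripper_force: 0.0
```

```bash
python3 -c "
from go import *
a=snap('top','t7.png')['img'];b=snap('side','s7.png')['img']
g=lambda i,f:cv2.convertScaleAbs(cv2.resize(i[:,:,::-1],None,fx=f,fy=f,interpolation=3),alpha=1.3)
cv2.imwrite('pics/c7.png',np.hstack([g(a[180:310,110:245],3),g(b[230:360,130:260],3)]))
to([0,0,0])"
```

```text
t 20.83 pos [ 0.593  -0.1885  0.2787] yaw 2.573 F [0.4 0.7 0.1] shares [ 3.005 -0.803  1.396] twist 0.000
```

View pics/c7.png

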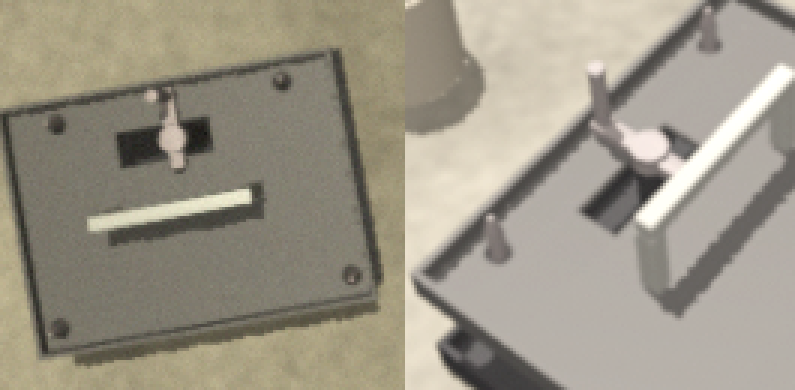

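The four posts come up through the holes and the bar lies across the slot, with the thumb pin at (153,96) and the tail at (179,168) in the left panel. I'll compute its angle.

```bash
python3 - <<'E'
from go import *
c=lambda p:(np.array(p,float)+.5)/3-.5+[110,180]
for q in([.4936,.2022,.216],):
  for a in(1.3,1.42,1.57):
    P=lambda r,z:place(q,[(50+r*np.sin(a),r*np.cos(a))],z)
    X=np.vstack([P(34,.145),P(0,.103),P(-24,.099),P(40,.099)])
    print(a,((proj(T,X)-[110,180]+.5)*3-.5).round(0).tolist(),((proj(S,X)-[130,230]+.5)*3-.5+[405,0]).round(0).tolist())
E
```

```text
1.3 [[137.0, 102.0], [170.0, 141.0], [184.0, 169.0], [149.0, 95.0]] [[583.0, 81.0], [646.0, 147.0], [687.0, 164.0], [582.0, 132.0]]
1.42 [[142.0, 100.0], [170.0, 141.0], [181.0, 170.0], [155.0, 93.0]] [[587.0, 76.0], [646.0, 147.0], [684.0, 168.0], [586.0, 125.0]]
1.57 [[149.0, 98.0], [170.0, 141.0], [176.0, 171.0], [162.0, 91.0]] [[593.0, 70.0], [646.0, 147.0], [681.0, 173.0], [592.0, 118.0]]
```

The observed pin, at (153,96) in the top view and (596,67) in the side view, matches 1.57 rad. The robot is clear of everything.

```bash
python3 -c "
from workcell import *
print(job_done())"
```

```text
the job is handed in; nothing more can be done
None
```

The tray sits flat on all four posts and the latch is locked at its stop (about 1.57 rad by the camera check). The mouse, mug and bottle were not touched, and I handed the job in at about 21 s; the hand-in returned no verdict.

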